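# Hold a spring clip gaping over a block of cards

## Task

Take the spring clip that opens wide enough to go over the block of cards standing in the metal base, squeeze it fully open, and lower it over the middle of the cards' top edge so that one jaw is on either side of the cards, well down over the edge and not touching them. Do not knock the card stand or disturb the other clip and the things nearby. Finish while still holding the clip squeezed open there, so that another sheet can be slipped in: do not let it close or let go.

Things in the scene. Friction and masses are not known exactly. Their poses are not given: they have to be found in the camera images.
- big_clip: Larger of two loose spring clips (clothes-peg type: dark steel jaws with black rubber lips, two bright levers above), 70 g, standing on its shut lips, levers up; 50 mm wide along own y, 77 mm high. Origin: middle of the underside between the lips, z up. Levers splay to own -x and +x. Fully open, the lips' lowest edges are 2 mm above the origin and the jaws 44 mm over their outsides along x.
- big_clip_levers (a point): Point midway between the two lever ends of the shut larger clip, 74 mm above its origin. The ends are rolls 6 mm thick, 33 mm wide along y, 58 mm apart over their outsides along own x. Squeeze them together along x: each needs 6 N to begin, 10 N when fully open; then they are 36 mm apart over their outsides and 80 mm above the origin.
- big_clip_hinge (a point): Middle of the larger clip's hinge pin (56 mm long, along own y), 40 mm above its origin; the mouth is 36 mm deep below the pin. As the clip opens, the lever ends rise 6 mm relative to the pin: lift it a little (a grip of 3 to 4 N lifts it still shut) before squeezing it open with some 20 N.
- big_clip_front (a joint): How far each jaw of the larger clip has swung open, rad: 0 shut, 0.30 fully open at a firm stop, where the lips are 24 mm apart; both jaws move equally
- small_clip: The smaller clip, same shape at 0.7 size (35 mm wide, 54 mm high), standing on its lips. Its mouth opens only 7 mm, too little for the cards; to be left alone. Origin: middle of the underside. The two clips may have changed places.
- card_stand: Loose stand, 0.9 kg: an aluminium base 72 x 150 mm (x by y), 29 mm high at the rails beside its slot, from which a block of white index cards rises, 10 mm thick along own x, 126 mm long along own y, top edge 115 mm above the desk. Origin: middle of the underside, z up.
- card_edge (a point): Middle of the top edge of the card block, 115 mm above the desk; axes as card_stand: x across the thickness, y along the edge, z up
- padlock: black padlock, 89 x 57 x 27 mm, lying flat, bystander; origin at the middle of its underside
- cap: red plastic cap, 73 mm wide, 64 mm high, bystander; origin at the middle of its underside
- eraser: eraser, 23 x 48 x 13 mm, bystander; origin at the middle of its underside
Things that resemble listed ones, but are neither listed nor needed, are in the scene too. Leave any green or orange look-alike of the big_clip alone.

How it is judged:
On the way:
1. the larger clip is squeezed open before it reaches the cards (value of joint big_clip_front above 0.22 rad and distance between big_clip and card_edge above 0.03 m), for 0.2 s.
At the end, for the whole second after the job is handed in: The larger clip is gripped, open over 0.22 rad a jaw, upright and parallel to the edge within 0.2 rad, still, touching no card; its origin within 7 mm of the cards' mid-plane, 20 mm of the edge's middle and 12 to 34 mm below the top edge; the stand upright, within 20 mm of its start (value of joint big_clip_front above 0.22 rad and x of big_clip in the frame of card_edge between -0.007 and 0.007 m and y of big_clip in the frame of card_edge between -0.02 and 0.02 m and z of big_clip in the frame of card_edge between -0.034 and -0.012 m and angle between the y axis of big_clip and the y axis of card_stand, either way round below 0.2 rad and angle between big_clip's own z axis and vertical below 0.2 rad and contact force between big_clip and card_stand below 0.5 N and contact force between big_clip and the fingers above 4 N and linear speed of big_clip below 0.02 m/s and angle between card_stand's own z axis and vertical below 0.05 rad and distance of card_stand from where it was at the start of the episode below 0.02 m); the arm keeps its last pose, push and grip.
It fails at once if the card stand is knocked (moved over 20 mm, or hit by clip or hand with over 15 N) (distance of card_stand from where it was at the start of the episode above 0.02 m or contact force between any of big_clip, the arm and card_stand above 15 N).
It fails at once if the smaller clip, the padlock, the cap or the eraser is moved more than 30 mm (distance of any of small_clip, padlock, cap, eraser from where it was at the start of the episode above 0.03 m).
It also fails if it takes over 38 s, if anything falls off the work surface, if the arm or the gripper's body presses on something with over 40 N, if the wrist force passes 120 N, or if a joint passes its speed limit or range.

## Robot

A 6-joint arm with a two-finger parallel gripper is mounted at the origin on a cart in front of the work surface, level with it; the furniture and walls round the work are solid. World frame = base frame: x ahead of the robot, y to its left, z up, the work surface at z = 0. Lengths are in m, angles in rad, forces in N, time in s.
With the tool pointing down it reaches from about 0.325 to 0.9 m from the base axis. Payload 3.5 kg.
Tool frame: the origin (TCP) lies at the very end of the fingers, on their centre line; the grasp point (between the pads) lies 19 mm behind it; z points along the fingers, y is the line along which they close (so a half turn about z gives the same grasp; the last joint's range is limited). The gripper opens to 85 mm and grips with 20 to 120 N. Pads are 22 mm wide; open, the fingers measure 114 mm over their backs; the gripper's body (76 mm by 85 mm) begins 54 mm behind the grasp point. The pads swing forward as they close: fully open they stand 13 mm farther back than shut.
Start: joints at [1.114, 0.276, -0.026, 1.268, 0, 1.467], TCP at [0.217, 0.586, 0.2] pointing down, gripper open.
Joint ranges: [-3.12, 3.12], [-0.85, 1.88], [-1.08, 1.24], [-1.95, 2.15], [-1.57, 1.53], [-3.14, 3.14]. Speed limits (rad/s): [2.57, 2.57, 3.14, 3.14, 3.14, 3.14].

## Interface

Orientations are given as a unit quaternion [x, y, z, w].
In Python, from bench import manip, grab_frame, boxes_of gives the robot as it stands.
- The arm moves only by the tool servo_tool, never from a script. Its arguments are lists of equal length, an entry for each row: "travel": the shift along the tool's x, y, z in mm, a list of three; "delta_rot": the turn, a rotation vector about the tool's x, y, z in rad, a list of three; "claw": the finger opening in mm, from 0 to 85.4. In form: {"travel": [[x, y, z], ...], "delta_rot": [[ax, ay, az], ...], "claw": [claw, ...]}. A call has 1 to 5 rows; each row is the pose to reach, as a shift and turn from the pose commanded when the call began, along the tool's axes at that moment; what a row does not reach only later rows make up. A row lasts 1/10 s, in which the tool goes at most 50 mm and 8.59 degrees, less where a joint would pass 70% of its speed; a pose out of reach is approached as far as the arm can. A call with a gripper value outside its range is refused whole. The fingers move at their own pace and stop on an object; the grip force is fixed at half the most. Time passes only in rows, so rows that repeat a pose let the fingers close. It gives the time, the measured TCP pose, the force, the opening and the grip force at its end, in the units of the state.
- manip.get_state(): the state, without advancing time (a new reading comes with each control period).
- grab_frame(name): name is "side" or "top"; returns a dict with "pixels" (480x640x3 uint8, red, green, blue), "intrinsics" (3x3 intrinsics, pixels), "k1" (the pictures are not rectified: a ray, as slopes to the right and down, at radius r is drawn at 1 + k1 r^2 times it, then the intrinsics apply), "R" (3x3) and "t" (3): a world point X has camera coordinates R X + t. Camera axes: x right, y down, z forward; pixel columns grow to the right and rows downward; lengths in m; the calibration is good to about 2 mm. A picture is of the moment at which its call begins. There is no depth.
- manip.hand_in(): hands the job in; it is judged then, once.
Trained networks look in the newest picture that a camera, given by its name, has taken for a name from the list of things; names that differ only in an ending like _2 or _b are one class to them, and where a whole thing is asked for, a point or a joint stands for the part that bears it (a point fixed in the world has none). Each returns a list of dicts, best first, with "p" (0 to 1); they miss things now and then, are a little off and sometimes report something else, mostly with a low value. They report only what shows in the picture. A call takes as long as a camera call. They do not tell look-alikes from the thing itself.
- boxes_of(camera, query): "at" ([x, y, z] in m, in world coordinates, good to about 4 mm: the middle of the surface that is visible of it).
The state is a dict: "time": time; "joint_positions": joint angles; "qd": joint speeds; "joint_efforts": joint torques, N m; "ee_pos": TCP position; "tool_rot": TCP orientation; "ft_force": force on the tool from outside, world axes, zero at the start; "wrist_torque": the same for the moment, N m; "width": opening from 0.0 (shut) to 1.0 (fully open); "grasp_force": force on a finger pad.
Only numpy, scipy, OpenCV 4.12 (cv2) and the standard library are available. Lean on these libraries where they do the work, as an engineer would, in place of code of your own. Each camera call takes 0.05 s, during which the arm holds its last target. There are 200 camera calls.

## Working session

There is one attempt and no reset: what is moved stays moved. The work goes in short steps, Python scripts to look and compute and a tool call to move; the robot and the scene stay as the last step left them, time stands still between calls to the robot, and variables do not carry over. Pictures are saved under pics/ and viewed, at most 10 in all, crops included, and the job is handed in when it is done.

Besides the shell and the picture viewer there is one more tool, called after "Call:" as name(argument=value, ...) on one line, values as JSON. servo_tool: Moves the arm, as the interface text tells. Its arguments: {"type":"object","properties":{"travel":{"type":"array"},"delta_rot":{"type":"array"},"claw":{"type":"array"}},"required":["travel","delta_rot","claw"]}

```bash
mkdir -p pics; ls; cat > h.py <<'E'
import numpy as np, cv2
from bench import manip, grab_frame, boxes_of
def proj(f,X):
    c=f["R"]@np.array(X,float)+np.array(f["t"]); s=c[:2]/c[2]; s=s*(1+f["k1"]*(s@s)); K=np.array(f["intrinsics"])
    return [K[0,0]*s[0]+K[0,2],K[1,1]*s[1]+K[1,2]]
def ray(f,uv):
    K=np.array(f["intrinsics"]); d=np.array([(uv[0]-K[0,2])/K[0,0],(uv[1]-K[1,2])/K[1,1]]); s=d.copy()
    for _ in range(20): s=d/(1+f["k1"]*(s@s))
    R=np.array(f["R"]); return -R.T@np.array(f["t"]), R.T@np.array([s[0],s[1],1])
def onz(f,uv,z):
    o,d=ray(f,uv); return o+d*(z-o[2])/d[2]
def save(f,n,crop=None,sc=1):
    p=f["pixels"][:,:,::-1]
    if crop: x,y,w,h=crop; p=p[y:y+h,x:x+w]
    cv2.imwrite("pics/"+n+".png",cv2.resize(p,None,fx=sc,fy=sc,interpolation=cv2.INTER_CUBIC))
E
python3 - <<'E'
from h import *
for c in("side","top"):
    f=grab_frame(c); save(f,c+"0"); print(c,"cam",np.round(-np.array(f["R"]).T@f["t"],3))
    for q in("big_clip","small_clip","card_stand","padlock","cap","eraser","big_clip_levers","card_edge"):
        for b in boxes_of(c,q)[:5]: print(q,round(b["p"],2),np.round(b["at"],3),np.round(proj(f,b["at"])),[k for k in b])
print(manip.get_state())
E
```

```text
pics
side cam [ 0.462 -0.76   0.424]
big_clip 0.87 [ 0.556 -0.115  0.044] [333. 299.] ['at', 'p']
big_clip 0.77 [ 0.505 -0.209  0.043] [309. 334.] ['at', 'p']
big_clip 0.73 [ 0.418 -0.25   0.043] [249. 357.] ['at', 'p']
small_clip 0.77 [0.489 0.015 0.03 ] [289. 274.] ['at', 'p']
card_stand 0.93 [0.568 0.196 0.032] [318. 236.] ['at', 'p']
padlock 0.59 [ 0.698 -0.026  0.022] [399. 279.] ['at', 'p']
cap 0.84 [0.4   0.224 0.042] [245. 233.] ['at', 'p']
eraser 0.79 [ 0.675 -0.162  0.01 ] [409. 324.] ['at', 'p']
big_clip_levers 0.91 [ 0.553 -0.113  0.042] [331. 299.] ['at', 'p']
big_clip_levers 0.77 [ 0.417 -0.25   0.046] [248. 355.] ['at', 'p']
big_clip_levers 0.69 [ 0.501 -0.206  0.043] [306. 333.] ['at', 'p']
card_edge 0.96 [0.565 0.203 0.031] [316. 235.] ['at', 'p']
top cam [0.454 0.008 1.413]
big_clip 0.81 [ 0.56  -0.114  0.057] [380. 250.] ['at', 'p']
big_clip 0.75 [ 0.4   -0.243  0.048] [434. 320.] ['at', 'p']
big_clip 0.55 [ 0.507 -0.203  0.053] [418. 274.] ['at', 'p']
small_clip 0.59 [0.484 0.017 0.039] [323. 281.] ['at', 'p']
card_stand 0.94 [0.565 0.231 0.007] [235. 246.] ['at',
[... 692 characters left out ...]
time': 0.9, 'joint_positions': array([ 1.11359749e+00,  2.76396047e-01, -2.63799924e-02,  1.26801898e+00,
        1.89539733e-05,  1.46740913e+00]), 'qd': array([ 0.0002733 , -0.00039492,  0.00053568, -0.00047694, -0.00102299,
       -0.000397  ]), 'joint_efforts': array([-8.55410053e-04, -4.45479298e+01,  2.95569187e+01,  5.98251572e-04,
       -2.91544366e-04, -8.46008447e-06]), 'ee_pos': array([0.21654398, 0.58628927, 0.2000252 ]), 'tool_rot': array([ 1.75984534e-01,  9.84392932e-01,  3.24777846e-06, -8.92690792e-06]), 'ft_force': array([-0.08511622,  0.59388269, -0.42111244]), 'wrist_torque': array([ 0.03221409, -0.00313276, -0.0147626 ]), 'grasp_force': 0.0, 'width': 0.9986081029897305}
```

View pics/side0.png

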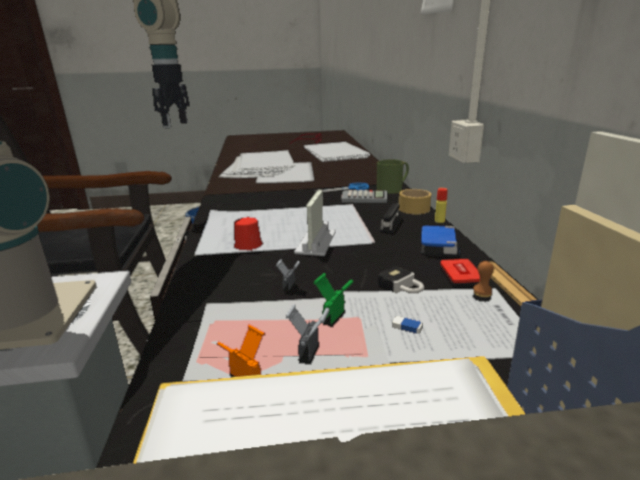

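View pics/top0.png

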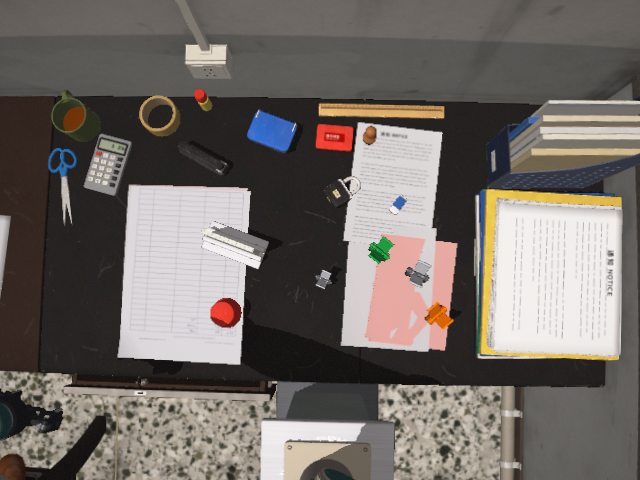

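Candidates for the big clip in the top picture: green clip (380,250), orange clip (438,317), larger grey (418,273), small grey (323,280). By description it is the grey one at (418,273). The card stand is at (235,245). I'll check both in one close crop.

```bash
python3 - <<'E'
from h import *
t=grab_frame("top"); s=grab_frame("side")
np.save("t0.npy",t,allow_pickle=True); np.save("s0.npy",s,allow_pickle=True)
def c(f,x,y,w,h): return cv2.resize(f["pixels"][y:y+h,x:x+w,::-1],(400,300),interpolation=cv2.INTER_CUBIC)
im=np.vstack([np.hstack([c(t,386,250,64,48),c(t,191,218,88,66)]),np.hstack([c(s,276,298,80,60),c(s,268,180,100,75)])])
cv2.imwrite("pics/crop1.png",im)
print(t["intrinsics"],t["k1"])
E
```

```text
[[584.91599246   0.         319.38338606]
 [  0.         584.91599246 247.54506571]
 [  0.           0.           1.        ]] -0.0839690015360007
```

View pics/crop1.png

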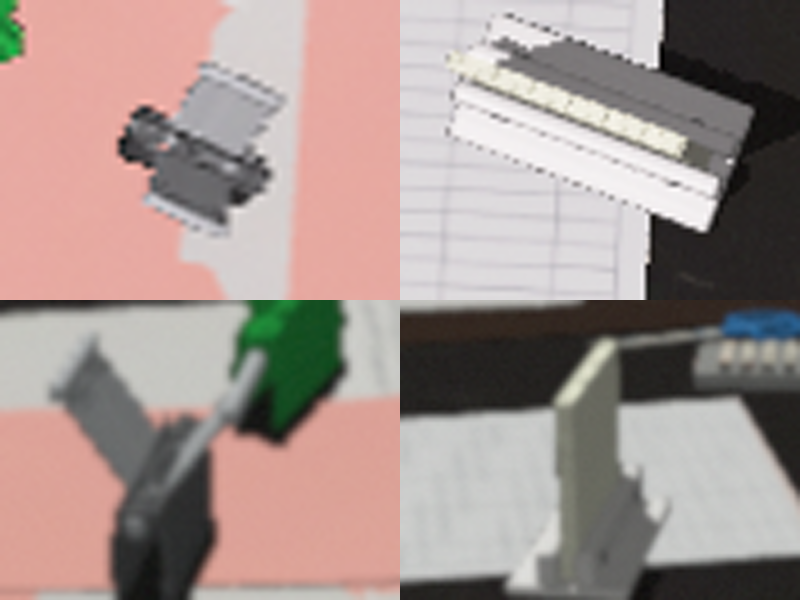

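The crop confirms it: grey-steel clip with dark jaws, lever rolls at about (203..283,68..103) and (148..228,198..235) in the top-left quadrant. The cream card edge runs from (450,60) to (685,150) in the top-right quadrant. Next I fit both poses.

```bash
cat > fit.py <<'E'
from h import *
from scipy.optimize import least_squares
t=np.load("t0.npy",allow_pickle=True).item(); s=np.load("s0.npy",allow_pickle=True).item()
def px(u,v,ox,oy,sc): return np.array([(u+.5)/sc-.5+ox,(v+.5)/sc-.5+oy])
def fit(obs,x0,names):
    def P(p,l): c,sn=np.cos(p[2]),np.sin(p[2]); return [p[0]+c*l[0]-sn*l[1],p[1]+sn*l[0]+c*l[1],l[2]]
    fn=lambda p:np.concatenate([proj(f,P(p,l))-q for f,l,q in obs])
    r=least_squares(fn,x0,loss="soft_l1"); print(names,np.round(r.x,4),"res px",np.round(r.fun if False else fn(r.x),1)); return r.x
T=lambda u,v:px(u,v,386,250,6.25); S=lambda u,v:px(u,v-300,276,298,5)
# clip: local x levers
clip=[(t,(.028,-.0165,.075),T(283,101)),(t,(.028,.0165,.075),T(204,67)),(t,(-.028,.0165,.075),T(148,198)),(t,(-.028,-.0165,.075),T(228,235)),
 (s,(-.027,-.0165,.076),S(58,395)),(s,(-.027,.0165,.076),S(95,338))]
pc=fit(clip,[.507,-.203,-.4],"clip")
C=lambda u,v:px(u-400,v,191,218,400/88); D=lambda u,v:px(u-400,v-300,268,180,4)
card=[(t,(.005,.063,.115),C(456,50)),(t,(-.005,.063,.115),C(448,73)),(t,(.005,-.063,.115),C(688,137)),
 (s,(-.005,-.063,.115),D(555,402)),(s,(.005,-.063,.115),D(574,407)),(s,(-.005,.063,.115),D(600,341)),(s,(.005,.063,.115),D(619,342)),
 (t,(.036,.075,0.01),C(503,13)),(t,(-.036,.075,0.01),C(450,136)),(t,(-.036,-.075,0.01),C(710,232)),(t,(.036,-.075,0.01),C(752,108))]
pk=fit(card,[.565,.22,-.35],"card top+base"); fit(card[:7],pk,"card edge only"); fit(card[7:],pk,"base")
fit(card[3:7],pk,"side only"); fit(card[:3],pk,"top edge only")
E
python3 fit.py
```

```text
clip [ 0.5065 -0.2048 -0.3966] res px [ 0.6 -0.4  0.  -0.8 -0.7  0.6 -0.3  0.5  0.1  0.3 -0.1  0.1]
card top+base [ 0.5681  0.2314 -0.3278] res px [-0.3  0.3 -0.1 -0.6  0.9  0.4  0.3  0.8 -0.  -0.3  0.6 -0.1 -0.1 -0.2
 -1.5 -0.4 -0.5  0.3  0.   0.7  1.3 -0.1]
card edge only [ 0.5679  0.2317 -0.3259] res px [-0.5  0.4 -0.3 -0.5  0.8  0.5  0.3  0.8 -0.1 -0.3  0.5 -0.1 -0.3 -0.2]
base [ 0.5685  0.2308 -0.3319] res px [-1.2 -0.6 -0.3  0.   0.2  0.6  1.6 -0.1]
side only [ 0.5677  0.2319 -0.3258] res px [ 0.2  0.7 -0.2 -0.3  0.4 -0.1 -0.4 -0.2]
top edge only [ 0.5683  0.2316 -0.3232] res px [-0.4  0.3 -0.3 -0.6  0.9  0.2]
```

```bash
cat > go.py <<'E'
import sys; from h import *
from scipy.spatial.transform import Rotation as R
# usage: go.py x y z closing_angle
def delta(x,y,z,a):
    s=manip.get_state(); q=R.from_quat(s["tool_rot"]); p=np.array(s["ee_pos"])
    g=R.from_matrix(np.array([[-np.sin(a),np.cos(a),0],[np.cos(a),np.sin(a),0],[0,0,-1]]).T.T)
    Y=np.array([np.cos(a),np.sin(a),0]);Z=np.array([0,0,-1.]);g=R.from_matrix(np.c_[np.cross(Y,Z),Y,Z])
    print("t",round(s["time"],2),"p",np.round(p,4),"w",round(s["width"]*85.4,1),"gf",round(s["grasp_force"],1),"F",np.round(s["ft_force"],1),"j6",round(s["joint_positions"][5],2))
    print("travel",np.round(q.inv().apply(np.array([x,y,z])-p)*1000,1),"rot",np.round((q.inv()*g).as_rotvec(),3))
delta(*map(float,sys.argv[1:5]))
E
python3 go.py .5065 -.2048 .15 -.397
```

```text
t 1.0 p [0.2165 0.5863 0.2   ] w 85.5 gf 0.0 F [-0.2  0.4  1.4] j6 1.47
travel [-546.1 -641.7   50. ] rot [ 0.    -0.     1.614]
```

Call:
servo_tool(travel=[[-32,-38,0],[-64,-76,0],[-96,-114,0],[-128,-152,0],[-160,-190,0]], delta_rot=[[0,0,0.1],[0,0,0.2],[0,0,0.3],[0,0,0.4],[0,0,0.5]], claw=[85,85,85,85,85])

```text
time: 1.5
ee_pos: [0.3011, 0.351, 0.2002]
tool_rot: [0.416, 0.91, 0.0, 0.0]
ft_force: [1.4, -0.6, -0.3]
width: 0.992
grasp_force: 0.0
```

```bash
python3 go.py .5065 -.2048 .2 -.397
```

```text
t 1.5 p [0.3011 0.351  0.2002] w 84.7 gf 0.0 F [ 1.4 -0.6 -0.3] j6 1.58
travel [-5.546e+02 -2.086e+02  1.000e-01] rot [ 1.000e-03 -0.000e+00  1.111e+00]
```

Call:
servo_tool(travel=[[-46,-17,0],[-92,-34,0],[-138,-51,0],[-184,-68,0],[-230,-86,0]], delta_rot=[[0,0,0.1],[0,0,0.2],[0,0,0.3],[0,0,0.4],[0,0,0.5]], claw=[85,85,85,85,85])

```text
time: 2.0
ee_pos: [0.3877, 0.121, 0.2005]
tool_rot: [0.628, 0.778, 0.001, 0.001]
ft_force: [0.3, -0.2, 0.1]
width: 0.994
grasp_force: 0.0
```

```bash
python3 go.py .5065 -.2048 .2 -.397
```

```text
t 2.0 p [0.3877 0.121  0.2005] w 84.9 gf 0.0 F [ 0.3 -0.2  0.1] j6 1.5
travel [-343.5   47.2    0.5] rot [ 0.002 -0.001  0.61 ]
```

Call:
servo_tool(travel=[[-48,7,0],[-96,13,0],[-144,20,0],[-192,26,0],[-240,33,0]], delta_rot=[[0,0,0.1],[0,0,0.2],[0,0,0.3],[0,0,0.4],[0,0,0.5]], claw=[85,85,85,85,85])

```text
time: 2.5
ee_pos: [0.4714, -0.1067, 0.2003]
tool_rot: [0.801, 0.598, 0.0, 0.0]
ft_force: [0.7, 1.9, 1.0]
width: 0.995
grasp_force: 0.0
```

```bash
python3 go.py .5065 -.2048 .15 -.397
```

```text
t 2.5 p [ 0.4714 -0.1067  0.2003] w 85.0 gf 0.0 F [0.7 1.9 1. ] j6 1.5
travel [-84.1  61.5  50.4] rot [ 0.001 -0.     0.109]
```

Call:
servo_tool(travel=[[-30,22,10],[-60,44,25],[-84,61.5,40],[-84,61.5,50],[-84,61.5,50]], delta_rot=[[0,0,0.05],[0,0,0.109],[0,0,0.109],[0,0,0.109],[0,0,0.109]], claw=[85,85,85,85,85])

```text
time: 3.0
ee_pos: [0.5051, -0.2019, 0.1481]
tool_rot: [0.832, 0.555, -0.001, -0.002]
ft_force: [-0.4, 0.7, 0.8]
width: 0.99
grasp_force: 0.0
```

```bash
python3 go.py .5065 -.2048 .058 -.397; python3 - <<'E'
from h import *
t=grab_frame("top"); s=grab_frame("side")
def c(f,x,y,w,h): return cv2.resize(f["pixels"][y:y+h,x:x+w,::-1],(400,300),interpolation=cv2.INTER_CUBIC)
im=np.hstack([c(t,386,250,64,48),c(s,256,268,120,90)])
cv2.imwrite("pics/pre.png",im)
E
```

```text
t 3.0 p [ 0.5051 -0.2019  0.1481] w 84.5 gf 0.0 F [-0.4  0.7  0.8] j6 1.46
travel [-2.2  2.8 90.1] rot [-0.004 -0.001  0.004]
```

View pics/pre.png

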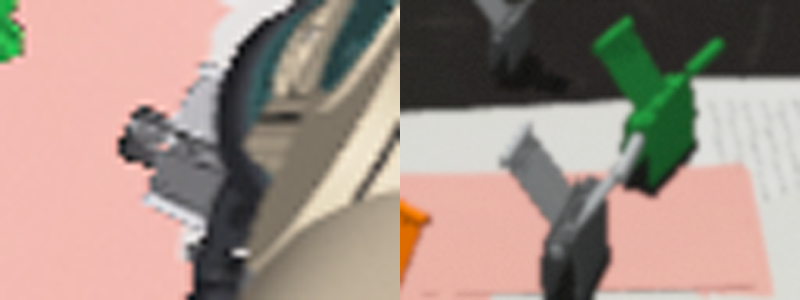

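The top view is blocked by the arm. The side crop shows the clip undisturbed (lever roll at (520,145)), with the gripper above it. Descending.

Call:
servo_tool(travel=[[-1,2,25],[-2,3,50],[-2,3,75],[-2,3,96],[-2,3,96]], delta_rot=[[-0.004,0,0.004],[-0.004,0,0.004],[-0.004,0,0.004],[-0.004,0,0.004],[-0.004,0,0.004]], claw=[85,85,85,80,72])

```text
time: 3.6
ee_pos: [0.5062, -0.2028, 0.0521]
tool_rot: [0.832, 0.555, -0.0, -0.001]
ft_force: [-1.0, -0.4, 0.3]
width: 0.84
grasp_force: 0.0
```

```bash
python3 go.py .5065 -.2048 .052 -.397; python3 - <<'E'
from h import *
s=grab_frame("side"); save(s,"at",(246,248,130,110),5)
E
python3 go.py .5065 -.2048 .052 -.397
```

```text
t 3.6 p [ 0.5062 -0.2028  0.0521] w 71.7 gf 0.0 F [-1.  -0.4  0.3] j6 1.47
travel [-1.7  1.1  0.1] rot [-0.001 -0.001  0.003]
t 3.65 p [ 0.5076 -0.2037  0.0538] w 72.1 gf 0.0 F [0.3 0.4 0.4] j6 1.47
travel [-1.4 -0.6  1.8] rot [ 0.002 -0.     0.003]
```

View pics/at.png

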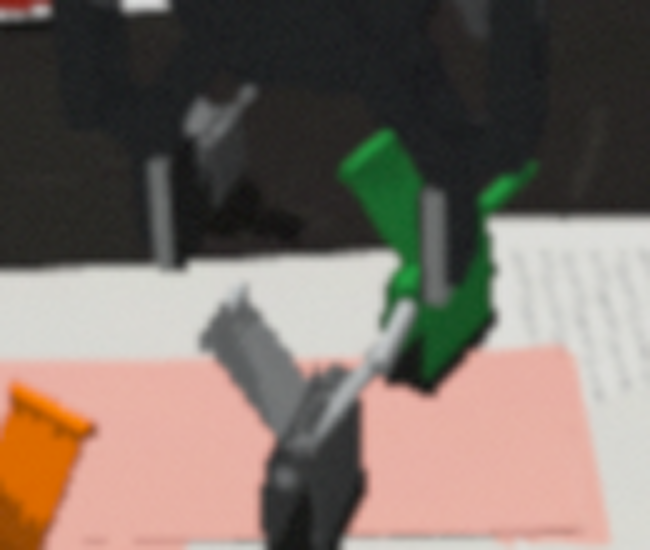

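```bash
python3 - <<'E'
from h import *
s=np.load("s0.npy",allow_pickle=True).item()
def cr(X): u=proj(s,X); return np.round([(u[0]-246)*5,(u[1]-248)*5])
c=np.array([.507,-.2035,0]); d=np.array([np.cos(-.397),np.sin(-.397),0])
for z in (.052,.060,.07,.08,.09,.1,.11,.12,.14): print(z,[cr(c+k*.037*d+[0,0,z]) for k in(-1,1)])
print(cr([.5065-.027*.92,-.2048+.027*.386,.076]))
print(manip.get_state()["joint_positions"],manip.get_state()["time"])
f=grab_frame("side"); save(f,"at2",(246,248,130,110),5); print(np.abs(f["R"]-s["R"]).max(),np.abs(f["t"]-s["t"]).max())
t=grab_frame("top");save(t,"at2top")
E
```

```text
0.052 [array([199., 377.]), array([437., 409.])]
0.06 [array([198., 354.]), array([437., 386.])]
0.07 [array([196., 326.]), array([436., 356.])]
0.08 [array([194., 297.]), array([436., 327.])]
0.09 [array([192., 268.]), array([435., 297.])]
0.1 [array([190., 238.]), array([435., 267.])]
0.11 [array([188., 208.]), array([434., 236.])]
0.12 [array([186., 178.]), array([434., 205.])]
0.14 [array([181., 116.]), array([433., 142.])]
[225. 315.]
[-5.00228067e-01  2.59420416e-01 -3.80526892e-01  9.29196284e-01
  5.44158727e-04  1.46503378e+00] 3.65
0.0 0.0
```

View pics/at2.png

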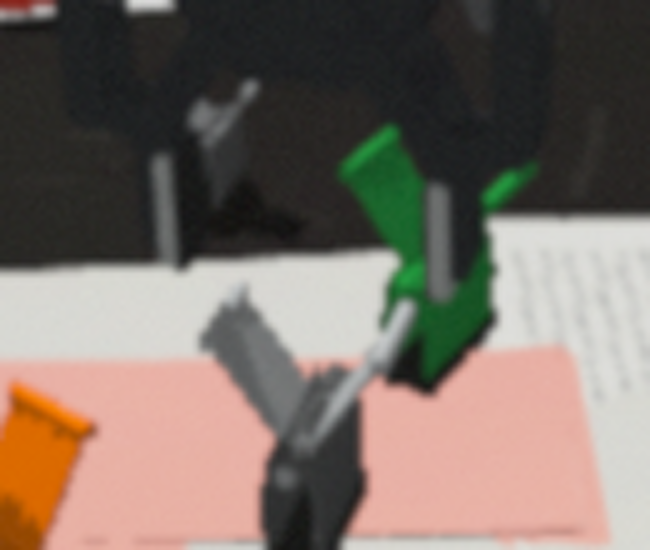

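```bash
python3 - <<'E'
from h import *
s=np.load("s0.npy",allow_pickle=True).item()
print(proj(s,[.2165,.5863,.2]),proj(s,[.2165,.5863,.219]),proj(s,[.2165,.5863,.24]))
save(s,"init",(140,60,64,80),5)
t=cv2.imread("pics/at2top.png"); a=cv2.resize(t[210:330,340:480],(700,600),interpolation=cv2.INTER_CUBIC)
b=cv2.imread("pics/init.png"); 
im=np.hstack([a[:,:480],np.vstack([b,np.zeros((200,320,3),np.uint8)])]); cv2.imwrite("pics/cmp.png",im)
E
```

```text
[np.float64(178.5189041391257), np.float64(140.514896151832)] [np.float64(177.44337115833142), np.float64(133.76575648845363)] [np.float64(176.2360302092831), np.float64(126.20396119021736)]
```

View pics/cmp.png

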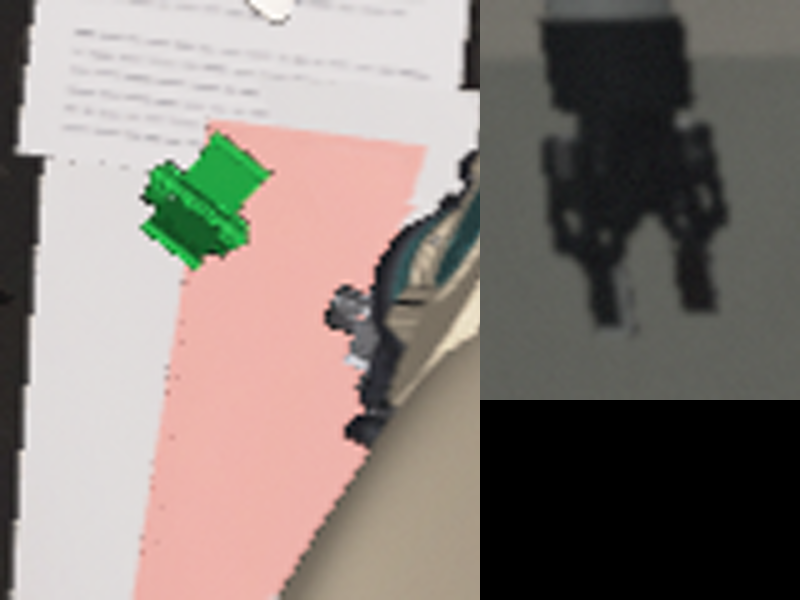

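```bash
python3 - <<'E'
from h import *
t=np.load("t0.npy",allow_pickle=True).item(); s=np.load("s0.npy",allow_pickle=True).item()
c=np.array([.507,-.2035,0]); d=np.array([np.cos(-.397),np.sin(-.397),0])
for k in(-.037,-.05,-.057):
  for z in(.06,.1,.15): 
    u=proj(t,c+k*d+[0,0,z]); print(k,z,np.round([(u[0]-340)*5,(u[1]-210)*5]))
# two-tip triangulation from side: pad inner tip corners (178,262),(428,298) known separation w along d, solve centre
from scipy.optimize import least_squares
obs=np.array([[178,264],[425,300]])/5+[246,248]
for w in(.0717,.074,.08):
  r=least_squares(lambda p:np.concatenate([np.array(proj(s,p+k*w/2*d))-o for k,o in((-1,obs[0]),(1,obs[1]))]),[.507,-.2,.08]); print(w,r.x,r.fun)
print(manip.get_state()["tool_rot"])
E
```

```text
-0.037 0.06 [360. 391.]
-0.037 0.1 [373. 390.]
-0.037 0.15 [391. 389.]
-0.05 0.06 [349. 417.]
-0.05 0.1 [362. 417.]
-0.05 0.15 [378. 416.]
-0.057 0.06 [343. 431.]
-0.057 0.1 [355. 431.]
-0.057 0.15 [372. 431.]
0.0717 [ 0.50151489 -0.23006287  0.10638972] [-0.07488211  0.62405884  0.07332877 -0.60613336]
0.074 [ 0.50277178 -0.21306416  0.09618729] [-0.07488213  0.62405883  0.07332879 -0.60613336]
0.08 [ 0.50605064 -0.16871968  0.06957225] [-0.07488211  0.62405884  0.07332878 -0.60613336]
[0.83209728 0.55462038 0.00169686 0.0027345 ]
```

The rendered fingertips sit about 30 to 40 mm higher than the reported TCP suggests: tips at crop (165,262) and (435,300), which is z≈0.093. The top view agrees with the reported xy. I'll lower in steps and measure the tip in the side image before closing.

Call:
servo_tool(travel=[[-0.5,0,7],[-1,0,14],[-1,0,20],[-1,0,20],[-1,0,20]], delta_rot=[[0,0,0],[0,0,0],[0,0,0],[0,0,0],[0,0,0]], claw=[72,72,72,72,72])

```text
time: 4.25
ee_pos: [0.508, -0.2062, 0.0337]
tool_rot: [0.832, 0.554, 0.001, 0.001]
ft_force: [0.4, 1.1, 0.6]
width: 0.844
grasp_force: 0.0
```

```bash
cat > look.py <<'E'
import sys; from h import *
s=grab_frame("side"); s0=np.load("s0.npy",allow_pickle=True).item()
x,y,w,h=246,228,130,130
d=np.abs(s["pixels"].astype(int)-s0["pixels"]).max(2)[y:y+h,x:x+w]>25
np.save("s_now.npy",s,allow_pickle=True)
for c in range(w):
    r=np.where(d[:,c])[0]
    if len(r) and c%3==0: print(c+x,r.max()+y,end="; ")
print()
st=manip.get_state(); p=st["ee_pos"]; a=-.397; dd=np.array([np.cos(a),np.sin(a),0]); 
for z in(0,.013,.04): print("pred tips at TCPz+",z,[np.round(proj(s,p+[0,0,z]+k*st["width"]*.0427*dd)) for k in(-1,1)])
if len(sys.argv)>1: save(s,sys.argv[1],(236,228,150,130),4)
E
python3 go.py .5065 -.2048 .032 -.397; python3 look.py low
```

```text
t 4.25 p [ 0.508  -0.2062  0.0337] w 72.1 gf 0.0 F [0.4 1.1 0.6] j6 1.46
travel [ 0.7 -2.   1.7] rot [ 0.003 -0.     0.001]
246 357; 249 357; 252 357; 255 352; 261 251; 264 251; 267 260; 270 260; 273 256; 276 309; 279 311; 282 314; 285 314; 288 315; 291 311; 294 269; 297 266; 300 254; 303 339; 306 254; 309 254; 312 254; 315 255; 318 278; 321 320; 324 286; 327 288; 330 293; 333 321; 336 321; 339 314; 342 311; 345 296; 348 296; 351 295; 354 256; 
pred tips at TCPz+ 0 [array([288., 335.]), array([334., 341.])]
pred tips at TCPz+ 0.013 [array([287., 327.]), array([334., 334.])]
pred tips at TCPz+ 0.04 [array([286., 312.]), array([334., 318.])]
```

View pics/low.png

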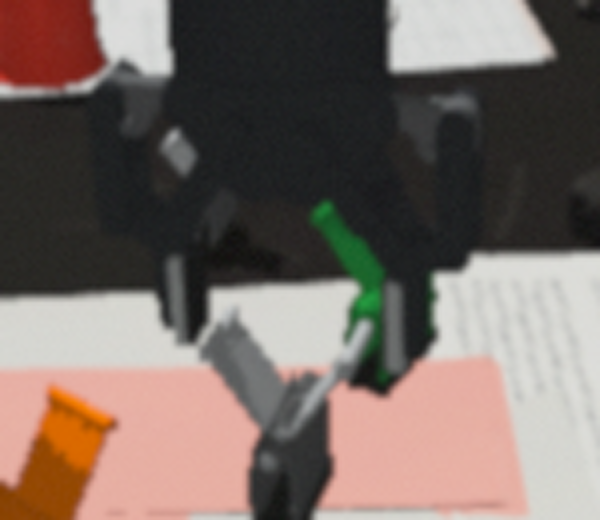

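The fingertips (left (185,342), right (388,392)) sit about level with the lever rolls ((207,345) to (237,312)). I need roughly 17 mm more descent to put the rolls mid-pad. First contact at an opening of 58 mm will confirm the height.

Call:
servo_tool(travel=[[0,-0.5,6],[0,-1,12],[0,-1,17],[0,-1,17],[0,-1,17]], delta_rot=[[0,0,0],[0,0,0],[0,0,0],[0,0,0],[0,0,0]], claw=[72,72,70,66,63])

```text
time: 4.8
ee_pos: [0.5072, -0.2058, 0.0167]
tool_rot: [0.832, 0.554, 0.001, 0.001]
ft_force: [-0.2, -0.7, 0.2]
width: 0.74
grasp_force: 0.0
```

```bash
python3 look.py; python3 go.py .5065 -.2048 .017 -.397;
```

```text
246 357; 249 357; 252 357; 255 352; 258 345; 261 260; 264 261; 267 261; 270 267; 273 268; 276 302; 279 320; 282 322; 285 326; 288 325; 291 311; 294 328; 297 354; 300 254; 303 339; 306 339; 309 254; 312 255; 315 284; 318 341; 321 319; 324 317; 327 305; 330 332; 333 331; 336 328; 339 322; 342 306; 345 308; 348 307; 351 301; 
pred tips at TCPz+ 0 [array([291., 344.]), array([331., 350.])]
pred tips at TCPz+ 0.013 [array([290., 337.]), array([331., 343.])]
pred tips at TCPz+ 0.04 [array([290., 322.]), array([330., 327.])]
t 4.85 p [ 0.5074 -0.206   0.0169] w 63.0 gf 0.0 F [-0.6 -0.  -0.2] j6 1.46
travel [ 0.7 -1.3 -0.1] rot [ 0.004 -0.     0.001]
```

Call:
servo_tool(travel=[[0,0,0],[0,0,0],[0,0,0],[0,0,0]], delta_rot=[[0,0,0],[0,0,0],[0,0,0],[0,0,0]], claw=[60,58.5,57.5,57.5])

```text
time: 5.25
ee_pos: [0.5077, -0.2061, 0.0173]
tool_rot: [0.832, 0.554, 0.001, 0.002]
ft_force: [0.2, -0.7, 1.7]
width: 0.677
grasp_force: 5.0
```

Contact at 57.8 mm with 5 N, matching the shut rolls. Lifting gently.

Call:
servo_tool(travel=[[0,0,-3],[0,0,-8],[0,0,-15],[0,0,-22],[0,0,-22]], delta_rot=[[0,0,0],[0,0,0],[0,0,0],[0,0,0],[0,0,0]], claw=[57.5,57.5,57.5,57.5,57.5])

```text
time: 5.75
ee_pos: [0.5086, -0.2066, 0.0406]
tool_rot: [0.832, 0.554, 0.002, 0.003]
ft_force: [0.3, 0.1, -1.0]
width: 0.674
grasp_force: 4.9
```

```bash
python3 look.py lift
```

```text
246 357; 249 357; 252 357; 255 352; 258 251; 261 251; 264 251; 267 256; 270 258; 273 256; 276 250; 279 302; 282 309; 285 318; 288 320; 291 324; 294 328; 297 355; 300 357; 303 357; 306 357; 309 357; 312 357; 315 357; 318 350; 321 324; 324 321; 327 317; 330 319; 333 316; 336 311; 339 293; 342 293; 345 293; 348 286; 351 283; 354 254; 
pred tips at TCPz+ 0 [array([292., 332.]), array([329., 337.])]
pred tips at TCPz+ 0.013 [array([292., 324.]), array([329., 329.])]
pred tips at TCPz+ 0.04 [array([291., 309.]), array([329., 314.])]
```

View pics/lift.png

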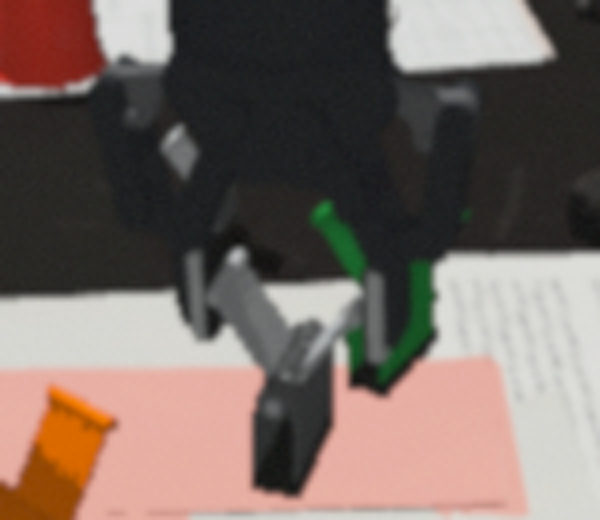

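The clip is lifted, shut, with rolls mid-pad and lips off the desk (bottom at (275,490)). Squeezing while lifting a bit.

Call:
servo_tool(travel=[[0,0,-5],[0,0,-10],[0,0,-15],[0,0,-20],[0,0,-25]], delta_rot=[[0,0,0],[0,0,0],[0,0,0],[0,0,0],[0,0,0]], claw=[53,48,43,39,35])

```text
time: 6.3
ee_pos: [0.5073, -0.2059, 0.0645]
tool_rot: [0.832, 0.554, 0.001, 0.002]
ft_force: [-0.2, 0.0, -0.6]
width: 0.414
grasp_force: 10.2
```

Call:
servo_tool(travel=[[0,0,-10],[0,0,-20],[0,0,-30],[0,0,-30]], delta_rot=[[0,0,0],[0,0,0],[0,0,0],[0,0,0]], claw=[35,35,35,35])

```text
time: 6.7
ee_pos: [0.5088, -0.2067, 0.0963]
tool_rot: [0.832, 0.554, 0.002, 0.003]
ft_force: [0.5, -0.7, -1.3]
width: 0.414
grasp_force: 10.2
```

Call:
servo_tool(travel=[[0,0,-30],[0,0,-60],[0,0,-90],[0,0,-110],[0,0,-110]], delta_rot=[[0,0,0],[0,0,0],[0,0,0],[0,0,0],[0,0,0]], claw=[34,34,34,34,34])

```text
time: 7.2
ee_pos: [0.5091, -0.207, 0.2075]
tool_rot: [0.832, 0.554, 0.003, 0.005]
ft_force: [-0.2, -0.2, -1.1]
width: 0.403
grasp_force: 17.3
```

```bash
python3 go.py .568 .2315 .2 -.327
```

```text
t 7.2 p [ 0.5091 -0.207   0.2075] w 34.4 gf 17.3 F [-0.2 -0.2 -1.1] j6 1.46
travel [ 427.3 -114.9    6. ] rot [ 0.011  0.001 -0.069]
```

Call:
servo_tool(travel=[[25,-7,0],[63,-17,0],[103,-28,0],[143,-38,0],[183,-49,0]], delta_rot=[[0,0,-0.01],[0,0,-0.02],[0,0,-0.03],[0,0,-0.04],[0,0,-0.05]], claw=[34,34,34,34,34])

```text
time: 7.7
ee_pos: [0.5312, -0.0163, 0.2019]
tool_rot: [0.818, 0.575, 0.0, 0.001]
ft_force: [0.1, 0.1, -1.1]
width: 0.406
grasp_force: 17.3
```

Call:
servo_tool(travel=[[40,-9,0],[80,-18,0],[120,-27,0],[155,-36,0],[175,-40,0]], delta_rot=[[0,0,-0.01],[0,0,-0.02],[0,0,-0.02],[0,0,-0.02],[0,0,-0.02]], claw=[34,34,34,34,34])

```text
time: 8.2
ee_pos: [0.5526, 0.1628, 0.2015]
tool_rot: [0.812, 0.584, -0.0, 0.001]
ft_force: [0.6, 0.0, -0.7]
width: 0.404
grasp_force: 17.3
```

```bash
python3 go.py .568 .2315 .2 -.327
```

```text
t 8.2 p [0.5526 0.1628 0.2015] w 34.5 gf 17.3 F [ 0.6  0.  -0.7] j6 2.07
travel [70.  -7.3  1.4] rot [0.001 0.001 0.003]
```

Call:
servo_tool(travel=[[25,-2,0],[50,-5,0],[70,-7,0],[70,-7,0],[70,-7,0]], delta_rot=[[0,0,0],[0,0,0],[0,0,0.003],[0,0,0.003],[0,0,0.003]], claw=[34,34,34,34,34])

```text
time: 8.7
ee_pos: [0.5686, 0.2286, 0.2017]
tool_rot: [0.813, 0.582, -0.001, 0.001]
ft_force: [0.0, -0.2, -1.0]
width: 0.403
grasp_force: 17.3
```

```bash
python3 go.py .568 .2315 .2 -.327; python3 - <<'E'
from h import *
s=grab_frame("side"); np.save("s1.npy",s,allow_pickle=True); t=grab_frame("top"); np.save("t1.npy",t,allow_pickle=True)
for c,f in(("side",s),("top",t)):
  for q in("big_clip","big_clip_hinge","card_stand"):
    for b in boxes_of(c,q)[:4]: print(c,q,round(b["p"],2),np.round(b["at"],3),np.round(proj(f,b["at"])))
def c(f,x,y,w,h): return cv2.resize(f["pixels"][y:y+h,x:x+w,::-1],(400,600),interpolation=cv2.INTER_CUBIC)
cv2.imwrite("pics/above.png",np.hstack([c(s,278,150,80,120),c(t,195,170,80,120)]))
E
```

```text
t 8.7 p [0.5686 0.2286 0.2017] w 34.4 gf 17.3 F [ 0.  -0.2 -1. ] j6 2.18
travel [ 2.6 -1.5  1.7] rot [ 0.002  0.002 -0.001]
side big_clip 0.64 [0.567 0.225 0.209] [313. 158.]
side big_clip 0.6 [ 0.419 -0.244  0.046] [250. 353.]
side big_clip 0.58 [ 0.556 -0.119  0.043] [333. 300.]
side big_clip_hinge 0.89 [0.568 0.222 0.211] [314. 157.]
side big_clip_hinge 0.75 [ 0.55  -0.119  0.041] [329. 302.]
side big_clip_hinge 0.59 [ 0.418 -0.249  0.043] [248. 357.]
side card_stand 0.86 [0.568 0.198 0.033] [318. 235.]
side card_stand 0.42 [0.486 0.013 0.03 ] [287. 275.]
top big_clip 0.91 [ 0.558 -0.118  0.054] [381. 251.]
top big_clip 0.7 [ 0.406 -0.245  0.049] [435. 318.]
top big_clip 0.56 [0.555 0.218 0.206] [226. 243.]
top big_clip_hinge 0.89 [ 0.409 -0.252  0.053] [438. 316.]
top big_clip_hinge 0.79 [ 0.562 -0.11   0.056] [378. 249.]
top big_clip_hinge 0.55 [0.554 0.215 0.209] [228. 243.]
top card_stand 0.84 [0.549 0.201 0.008] [248. 253.]
```

View pics/above.png

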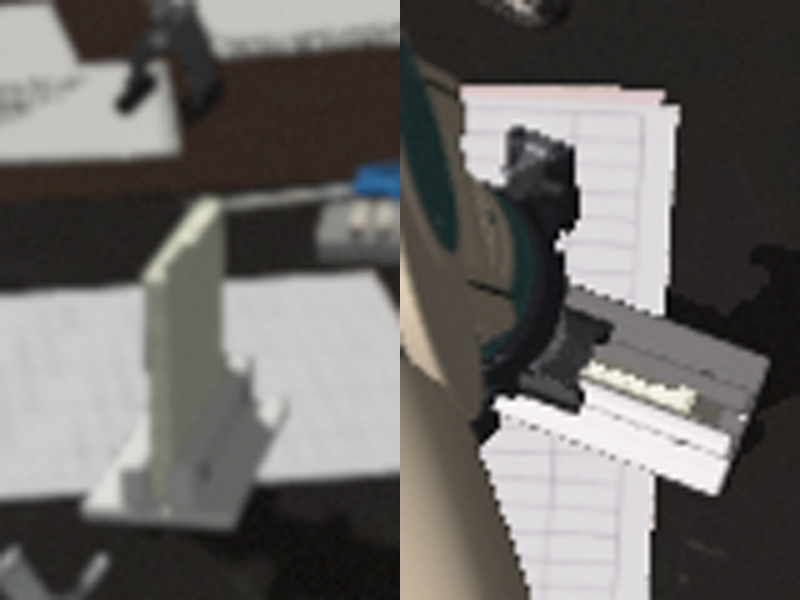

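The side crop shows the open clip above the card block: left lip bottom at about (128,108), right lip bottom at about (203,118), card top edge from (150,275) to (210,200). I'll measure the clip against the cards numerically.

```bash
python3 - <<'E'
from h import *
s=np.load("s1.npy",allow_pickle=True).item(); st=manip.get_state(); p=st["ee_pos"]
g=s["pixels"].astype(int).sum(2)//3
for r in range(150,180): print(r,*["%3d"%v for v in g[r,297:326]])
a=-.327; x=np.array([np.cos(a),np.sin(a),0]); y=np.array([-x[1],x[0],0])
for z in(.15,.16,.17,.18,.19): print(z,[np.round(proj(s,[p[0],p[1],z+.002]+k*x-.025*y),1) for k in(-.018,-.012,.012,.018)])
print([np.round(proj(s,[.568,.2315,.115]+k*x-.063*y),1) for k in(-.005,.005)])
E
```

```text
150  41  39  39  41  41  40  41  39  43  49  58  70  80  81  84 105 127 119  96 106 149 185 194 193 195 194 195 194 194
151  41  42  41  41  41  42  41  39  39  43  49  66  82  81  78  78  86  86  76  86 134 181 194 194 194 194 193 193 194
152  41  40  40  41  38  39  41  40  40  42  49  65  80  75  68  66  73  72  64  73 124 174 191 193 193 193 194 194 194
153  41  38  42  38  38  41  38  40  39  41  45  57  67  63  55  62  68  63  54  58 101 152 185 193 195 193 193 194 193
154  38  41  40  40  39  39  39  42  38  40  40  46  52  52  51  52  58  52  48  49  77 129 175 191 194 194 194 195 194
155  38  39  43  39  40  40  42  40  37  39  43  48  54  54  52  50  48  46  46  47  58  98 148 179 190 194 195 195 194
156  40  41  41  40  38  39  39  39  39  43  49  60  69  67  58  51  48  45  48  45  48  74 119 162 179 186 189 189 190
157  40  41  40  39  39  37  39  38  41  41  53  69  82  80  65  50  47  47  46  44  46  57  93 137 164 171 171 172 169
158  40  37  38  39  38  38  40  40  43  48  54  68  82  79  62  48  45  47  47  46  46  49  73 123 166 168 156 149 144
159  39  40  40  37 
[... 2336 characters left out ...]
 42  40  41  39  39  38  39  39  41  41  40
179 191 192 192 192 192 194 192 189 189 188 186 185 182 174 162 147 117  71  44  39  39  40  38  39  40  40  42  40  41
0.15 [array([305.1, 185.1]), array([307.7, 185.2]), array([318.1, 185.5]), array([320.7, 185.6])]
0.16 [array([304.9, 180.8]), array([307.5, 180.8]), array([318. , 181.1]), array([320.6, 181.2])]
0.17 [array([304.7, 176.4]), array([307.3, 176.5]), array([317.9, 176.7]), array([320.5, 176.8])]
0.18 [array([304.5, 172. ]), array([307.1, 172. ]), array([317.7, 172.3]), array([320.4, 172.4])]
0.19 [array([304.3, 167.5]), array([307. , 167.6]), array([317.6, 167.8]), array([320.3, 167.9])]
[array([306.7, 205.9]), array([311.1, 206.1])]
```

Per the measurement, the lip mid-line is about 6 mm toward −x of the card plane, because the clip is tilted about 0.09 rad in the pads. Its origin is at z≈0.178. I'll correct the tilt and offset, then remeasure.

Call:
servo_tool(travel=[[1,1,0],[2,2,0],[2.5,3.5,0],[2.5,3.5,0],[2.5,3.5,0]], delta_rot=[[-0.03,0,0],[-0.06,0,0],[-0.09,0,0],[-0.09,0,0],[-0.09,0,0]], claw=[34,34,34,34,34])

```text
time: 9.6
ee_pos: [0.5733, 0.2303, 0.2038]
tool_rot: [0.812, 0.581, 0.027, 0.038]
ft_force: [-0.2, 0.5, 0.2]
width: 0.399
grasp_force: 17.3
```

```bash
cat > m.py <<'E'
from h import *
s=grab_frame("side"); st=manip.get_state(); p=st["ee_pos"]; print(np.round(p,4),st["grasp_force"],st["width"])
g=np.mean([grab_frame("side")["pixels"].astype(float).mean(2) for _ in range(3)],0).astype(int)
print("   ",*["%3d"%v for v in range(297,327)])
for r in range(153,180): print(r,*["%3d"%v for v in g[r,297:327]])
a=-.327; x=np.array([np.cos(a),np.sin(a),0]); y=np.array([-x[1],x[0],0]); c=np.array([.568,.2315,0])
for z in(.17,.175,.18,.185): print(z,[np.round(proj(s,c+[0,0,z+.002]+k*x-.025*y),1) for k in(-.015,0,.015)],"pin",np.round(proj(s,c+[0,0,z+.04]-.028*y),1))
E
python3 m.py
```

```text
[0.5736 0.2302 0.2038] 17.339722216129303 0.4012996612259339
    297 298 299 300 301 302 303 304 305 306 307 308 309 310 311 312 313 314 315 316 317 318 319 320 321 322 323 324 325 326
153  39  40  40  40  40  40  41  39  38  40  39  40  42  50  54  53  53  58  56  50  46  50  75 128 175 192 193 194 193 194
154  41  39  40  40  38  40  38  39  39  39  40  40  42  48  53  53  51  51  49  46  44  47  61 100 152 185 193 193 194 195
155  39  39  39  40  41  41  40  38  40  40  39  42  49  57  66  64  56  49  48  46  46  46  50  77 129 175 191 193 194 193
156  38  38  39  39  39  40  40  39  39  40  41  45  53  69  81  77  61  50  47  47  46  46  47  59  99 150 181 189 188 188
157  40  40  40  40  39  39  38  38  39  39  43  45  52  69  82  77  59  45  44  47  46  46  45  48  70 118 158 171 170 167
158  38  38  39  38  38  38  37  39  39  39  43  46  48  57  67  63  50  40  43  47  46  44  45  44  58  97 135 146 142 142
159  39  38  39  38  38  40  39  38  37  40  42  42  43  45  45  46  41  41  42  46  47  45  43  44  49  76 113 132 128 126
160  39  39  39  40  39  40  39  40  40  41  42
[... 2106 characters left out ...]
94 194 191 182 170 152 118  67  40  38  37  39  39  40  40  40  40  40  39  39
178 193 194 194 194 194 194 194 194 193 194 194 194 191 183 171 154 124  72  42  39  39  38  39  39  40  39  40  40  38  39
179 191 191 192 192 192 192 192 190 188 187 186 184 181 173 162 146 118  71  43  40  40  39  41  40  39  39  40  39  41  41
0.17 [array([305.1, 176.1]), array([311.7, 176.3]), array([318.2, 176.5])] pin [310.8 159.6]
0.175 [array([305. , 173.9]), array([311.6, 174.1]), array([318.2, 174.2])] pin [310.7 157.3]
0.18 [array([304.9, 171.7]), array([311.5, 171.9]), array([318.1, 172. ])] pin [310.6 155. ]
0.185 [array([304.9, 169.5]), array([311.4, 169.6]), array([318.1, 169.8])] pin [310.5 152.7]
```

```bash
python3 - <<'E'
from h import *; from scipy.spatial.transform import Rotation as R
s=manip.get_state(); q=R.from_quat(s["tool_rot"]); d=q.inv()
print(d.apply([-1.6,.5,0]),d.apply([-1.6,.5,-40]),d.apply([-1.6,.5,-86]), q.as_matrix()[:,0])
E
```

```text
[-0.0439693  -1.66832514 -0.15734647] [-3.41820545e-02 -5.42447436e+00  3.96659036e+01] [-2.29267242e-02 -9.74404595e+00  8.54626412e+01] [ 3.23208258e-01  9.46327830e-01 -2.44681094e-04]
```

Call:
servo_tool(travel=[[0,-2,8],[0,-3.2,18],[0,-4.4,29],[0,-5.4,40],[0,-5.4,40]], delta_rot=[[0,0,0],[0,0,0],[0,0,0],[0,0,0],[0,0,0]], claw=[34,34,34,34,34])

```text
time: 10.3
ee_pos: [0.5702, 0.2299, 0.1601]
tool_rot: [0.813, 0.581, 0.025, 0.037]
ft_force: [-0.1, 0.1, -1.1]
width: 0.401
grasp_force: 17.4
```

```bash
sed -i 's/range(153,180)/range(168,204)/; s/(.17,.175,.18,.185)/(.125,.13,.135,.14,.145)/' m.py; python3 m.py
```

```text
[0.571  0.2301 0.1614] 17.353380918502808 0.4000526401003802
    297 298 299 300 301 302 303 304 305 306 307 308 309 310 311 312 313 314 315 316 317 318 319 320 321 322 323 324 325 326
168 194 195 194 195 194 194 194 193 194 194 190 173 135  97  83  80  81  86  84  74  63  48  40  38  40  39  39  40  38  38
169 194 194 194 195 194 194 194 194 193 194 192 179 144 103  82  78  78  83  80  68  56  48  43  41  39  39  40  38  38  37
170 194 194 194 194 194 194 194 194 193 194 193 183 154 108  80  71  72  77  70  59  50  48  47  43  41  40  40  39  39  38
171 194 195 194 194 194 194 194 194 194 195 193 186 157 104  69  65  68  69  60  51  47  49  48  46  41  40  39  39  39  40
172 195 195 194 195 195 194 195 195 195 194 193 184 151  92  59  59  63  59  50  48  45  47  48  46  42  39  39  41  40  40
173 195 195 195 195 195 195 195 195 195 194 191 173 128  77  60  59  57  52  46  46  45  46  46  47  43  40  39  41  40  41
174 195 195 194 195 195 195 196 195 194 194 186 155 100  73  74  67  56  49  46  45  45  46  46  46  43  40  41  41  42  41
175 194 194 194 195 195 195 194 195 194 191 173
[... 3316 characters left out ...]
  33  32  34  33  34  33  33  49  82 107 106 106 106 103 101 100 100 100 100  99 100  97  82  51  34  32  33
203  32  33  33  33  33  32  32  33  34  39  62  95 115 110 106 104 102 102 101 100 100  99 100 100  97  82  50  34  33  33
0.125 [array([305.9, 195.5]), array([312.4, 195.7]), array([318.8, 195.9])] pin [311.5 179.7]
0.13 [array([305.9, 193.4]), array([312.3, 193.6]), array([318.8, 193.8])] pin [311.4 177.5]
0.135 [array([305.8, 191.2]), array([312.2, 191.5]), array([318.7, 191.7])] pin [311.3 175.3]
0.14 [array([305.7, 189.1]), array([312.1, 189.3]), array([318.6, 189.5])] pin [311.3 173.1]
0.145 [array([305.6, 187. ]), array([312.1, 187.2]), array([318.6, 187.4])] pin [311.2 170.9]
```

Aligned: lip mid at (312.0,189) against the predicted 312.1, with the origin at z≈0.138. Lowering 46 mm.

Call:
servo_tool(travel=[[0,-0.5,5],[0,-0.9,10],[0,-1.5,16],[0,-2.1,22],[0,-2.1,22]], delta_rot=[[0,0,0],[0,0,0],[0,0,0],[0,0,0],[0,0,0]], claw=[34,34,34,34,34])

```text
time: 11.0
ee_pos: [0.5711, 0.2303, 0.1396]
tool_rot: [0.812, 0.581, 0.026, 0.038]
ft_force: [-1.1, 0.8, -1.1]
width: 0.401
grasp_force: 17.4
```

Call:
servo_tool(travel=[[0,-0.5,5],[0,-1.1,12],[0,-1.7,18],[0,-2.2,24],[0,-2.2,24]], delta_rot=[[0,0,0],[0,0,0],[0,0,0],[0,0,0],[0,0,0]], claw=[34,34,34,34,34])

```text
time: 11.5
ee_pos: [0.5712, 0.2302, 0.1156]
tool_rot: [0.812, 0.581, 0.026, 0.038]
ft_force: [-0.3, 0.4, -0.2]
width: 0.407
grasp_force: 17.4
```

```bash
sed -i 's/range(168,204)/range(186,222)/; s/(.125,.13,.135,.14,.145)/(.085,.09,.095,.1)/' m.py; python3 m.py; python3 go.py .571 .2301 .1154 -.327
```

```text
[0.5716 0.2304 0.1162] 17.353237867355347 0.404610354212725
    297 298 299 300 301 302 303 304 305 306 307 308 309 310 311 312 313 314 315 316 317 318 319 320 321 322 323 324 325 326
186  41  41  41  41  40  41  41  43  43  41  41  49  67  82  83  81  75  69  69  78  76  67  48  39  39  39  38  38  39  38
187  41  39  41  41  40  40  38  39  38  37  38  45  61  78  82  81  80  78  80  82  75  64  47  37  35  34  33  33  34  34
188  39  39  39  39  37  36  35  36  35  33  33  37  50  71  81  81  77  76  79  80  69  56  48  41  40  41  40  44  49  57
189  36  38  37  35  35  34  32  32  30  30  29  31  43  65  80  77  70  70  78  71  59  51  50  52  60  67  70  80  89  99
190  34  35  35  34  34  32  34  33  33  33  32  33  42  58  73  69  63  69  76  64  51  48  52  62  79  94 103 109 114 117
191  33  32  32  33  33  34  33  34  34  32  34  34  36  49  59  56  54  62  66  55  47  47  49  61  77  88  95  97  97  95
192  34  32  34  33  32  32  32  32  33  33  33  34  39  45  49  51  52  53  53  48  46  46  48  53  59  61  59  57  57  55
193  34  32  32  32  33  33  34  33  33  32  32 
[... 3345 characters left out ...]
26 117 120 117 110 102 101 100 100 100 100 101 102 102 107 129 167 192 198 197
221 203 202 201 199 197 199 200 201 194 167 123 117 121 117 111 103 101 101  99  99 100 101 102 102 102 110 147 190 202 197
0.085 [array([306.6, 212.1]), array([313. , 212.4]), array([319.3, 212.6])] pin [312.1 196.9]
0.09 [array([306.6, 210.1]), array([312.9, 210.3]), array([319.3, 210.6])] pin [312.  194.8]
0.095 [array([306.5, 208. ]), array([312.8, 208.3]), array([319.2, 208.5])] pin [312.  192.7]
0.1 [array([306.4, 205.9]), array([312.7, 206.2]), array([319.1, 206.4])] pin [311.9 190.5]
t 11.7 p [0.5726 0.2306 0.1173] w 34.2 gf 17.4 F [-0.2  1.1 -0.3] j6 2.21
travel [-1.  -1.5  1.8] rot [ 0.094  0.    -0.002]
```

The clip is over the cards: right lip bottom at (319,209) against the predicted 319.2, origin z≈0.092, no contact force. Letting it settle, then handing in.

Call:
servo_tool(travel=[[0,0,0],[0,0,0],[0,0,0],[0,0,0],[0,0,0]], delta_rot=[[0,0,0],[0,0,0],[0,0,0],[0,0,0],[0,0,0]], claw=[34,34,34,34,34])

```text
time: 12.2
ee_pos: [0.5723, 0.2306, 0.1171]
tool_rot: [0.812, 0.581, 0.027, 0.038]
ft_force: [0.1, 0.3, -0.3]
width: 0.401
grasp_force: 17.4
```

```bash
python3 go.py .571 .2301 .1154 -.327; python3 -c "
from h import *
print(manip.hand_in())"
```

```text
t 12.2 p [0.5723 0.2306 0.1171] w 34.3 gf 17.4 F [ 0.1  0.3 -0.3] j6 2.21
travel [-0.9 -1.2  1.6] rot [ 0.094  0.    -0.002]
the job is handed in; nothing more can be done
None
```

I handed the job in at about 12 s with the larger clip held squeezed open over the middle of the cards' top edge, its origin about 23 mm below the edge by the side camera and no contact force at the wrist; no verdict came back.

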